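# Snap the V-head onto its pipe stand

### The arm

A 6-joint arm with a two-finger parallel gripper is mounted at the origin on a cart in front of the work surface, level with it; the furniture and walls round the work are solid. World frame = base frame: x ahead of the robot, y to its left, z up, the work surface at z = 0. Lengths are in m, angles in rad, forces in N, time in s.
With the tool pointing down it reaches from about 0.425 to 0.95 m from the base axis. Payload 14.7 kg.
Tool frame: the origin (TCP) lies between the finger pads; the fingertips stand 17 mm ahead of it and the grasp point (between the pads) lies 2 mm behind it; z points along the fingers, y is the line along which they close (so a half turn about z gives the same grasp; the last joint's range is limited). The gripper opens to 85 mm and grips with 20 to 120 N. Pads are 22 mm wide; open, the fingers measure 114 mm over their backs; the gripper's body (76 mm by 85 mm) begins 54 mm behind the grasp point. The pads swing forward as they close: fully open they stand 13 mm farther back than shut.
Start: joints at [1.112, 0.48, 1.596, -0, 1.065, -0.047], TCP at [0.26, 0.596, 0.211] pointing down, gripper open.
Joint ranges: [-2.75, 2.75], [-0.82, 2.05], [0.23, 2.67], [-1.56, 4.7], [0.09, 2.69], [-2.92, 2.92]. Speed limits (rad/s): [1.89, 1.89, 2.39, 3.01, 3.01, 3.01].

### API

Orientations are given as a unit quaternion [x, y, z, w].
In Python, from station import ctrl gives the robot as it stands.
- The arm moves only by the tool carry_out, never from a script. Its argument "commands" is a list of rows, each an object of numbers: "tx", "ty", "tz": the shift along the tool's x, y, z in cm; "roll": the turn about the tool's z in degrees. In form: [{"tx": .., "ty": .., "tz": .., "roll": ..}, ...]. A call has 1 to 5 rows; each row is the pose to reach, as a shift and turn from the pose commanded when the call began, along the tool's axes at that moment; what a row does not reach only later rows make up. A row lasts 1/12 s, in which the tool goes at most 41.7 mm and 7.16 degrees, less where a joint would pass 70% of its speed; a pose out of reach is approached as far as the arm can. A call with a gripper value outside its range is refused whole. "jaw" is the opening, from 0 (shut) to 1 (fully open), set as the call begins (left out, the last holds). The fingers move at their own pace and stop on an object; "force" is the grip in N (left out, the last holds). Time passes only in rows, so rows that repeat a pose let the fingers close. It gives the time, the measured TCP pose, the force, the opening and the grip force at its end, in the units of the state.
- ctrl.state(): the state, without advancing time (a new reading comes with each control period).
- ctrl.capture(name): name is "scene" or "top" or "wrist"; returns (picture, depth): 480x640x3 uint8, red, green, blue; 480x640 float32, m along the optical axis (not along the pixel's ray), 0 where there is no reading.
- ctrl.camera_model(name): a dict with "fx", "fy", "cx", "cy" (pixels), "pose" (4x4, takes a point from camera to world coordinates); the wrist camera has in their place "tool_from_camera" (4x4, takes a point from camera to tool coordinates, whose origin is the TCP and whose axes are the flange's). Camera axes: x right, y up, looking along -z (the intrinsics and any distortion apply to the point x, -y, -z); pixel columns grow to the right and rows downward; lengths in m; the calibration is good to about 2 mm. A picture is of the moment at which its call begins: read the wrist's pose just before it. camera_model takes no time and is no camera call.
- ctrl.sign_off(): hands the job in; it is judged then, once.
Trained networks look in the newest picture that a camera, given by its name, has taken for a name from the list of things; names that differ only in an ending like _2 or _b are one class to them, and where a whole thing is asked for, a point or a joint stands for the part that bears it (a point fixed in the world has none). Each returns a list of dicts, best first, with "p" (0 to 1); they miss things now and then, are a little off and sometimes report something else, mostly with a low value. They report only what shows in the picture. A call takes as long as a camera call. They do not tell look-alikes from the thing itself.
- ctrl.boxes_of(camera, name): "position" ([x, y, z] in m, in world coordinates, good to about 4 mm: the middle of the surface that is visible of it).
- ctrl.place_of(camera, name): "position" ([x, y, z] in m, in world coordinates, good to about 4 mm: a listed point, or the origin of a listed thing).
The state is a dict: "time": time; "qpos": joint angles; "qd": joint speeds; "effort": joint torques, N m; "tcp_pos": TCP position; "orientation": TCP orientation; "wrist_force": force on the tool from outside, world axes, zero at the start; "wrist_torque": the same for the moment, N m; "finger_gap": finger opening in m; "gripper_force": force on a finger pad.
Only numpy, scipy, OpenCV 4.12 (cv2) and the standard library are available. Lean on these libraries where they do the work, as an engineer would, in place of code of your own. Each camera call takes 0.05 s, during which the arm holds its last target. There are 200 camera calls.

### The job

Fit the loose V-head to the pipe stand: slide its tube down over the post, past the spring button, until its mouth presses on the sprung ring at the foot, then keep it lightly pressed down and turn it until the button snaps out through the hole in the tube. Be gentle, do not force it; let go with the head locked and upright, and leave the other things where they are.

Things in the scene. Friction and masses are not known exactly. Their poses are not given: they have to be found in the camera images.
- sleeve: Loose V-head, bare steel, 0.35 kg, standing upright on its mouth: round tube 42 mm outside, 33 mm bore, 100 mm long, with a V saddle welded on top, 125 mm high in all. Origin at the centre of the mouth (lower end), z up. A collar (58 mm across, 16 mm high) at the mouth has a conical lead-in, from 50 mm down to the bore. Saddle: 36 mm wide along y, its arms rise to -x and +x (52 mm across).
- grip (a point): Point on the V-head's tube axis 84 mm above the mouth, 16 mm under the saddle: hold the tube here, from above, fingers closing along the V-head's y (past the flat sides of the saddle). Axes as the V-head's.
- hole (a point): Centre of the round button hole (11 mm wide, right through the 4.6 mm wall) at the outside of the tube: on the V-head's -x side, 21 mm from the axis, 32 mm above the mouth.
- stand: Pipe stand fixed to the table: plate 100 x 100 x 10 mm, on it a hexagonal jam nut, on that a sprung steel ring (60 mm across), in the middle a round post of 30 mm, its top at 104 mm. Origin: centre of the plate's underside, z up. The post is screwed in and locked by the nut, so its button faces anywhere from 0.2 to 1.6 rad off the stand's -x axis, turned towards -y; this pose does not tell where.
- post_top (a point): Centre of the top of the post, 104 mm above the table (axes as the stand's: they do not tell where the button faces).
- seat (a point): Point on the post's axis 24 mm above the table: where the centre of the mouth is when the hole is level with the button, whose centre is 32 mm above this point. The sprung ring that takes the mouth stands 1.5 mm higher when free and sinks 3 mm at most: 2 N to start it, 4 N more per mm, so level at 8 N; the hole has 1 mm of play up and down. Axes as the stand's.
- button (a joint): Travel (m) of the steel spring button (9 mm across, flat top with rounded edge) in the post: 0 = out, 7.5 mm proud of the post; pressed straight in to 0.0078. Spring 1.2 N out, 4 N in. The lead-in cams it in at 1 to 6 N of push. Under the tube wall it reads 0.004 to 0.0065; through the hole under 0.001. The hole takes it within about 0.06 rad.
- pipe_48: Bystander: short grey pipe, 48 mm across and 58 mm high, standing on the table. Origin at the centre of its underside.
- coupon_tee: Bystander: small welded tee of two plates, 62 x 108 x 33 mm. Origin at the centre of its underside.
- ceramic_2: Bystander: small reddish torch nozzle, 22 mm across and 39 mm high, standing on the table. Origin at the centre of its underside.
There are look-alikes about, which are no part of the job. Leave any brown or red look-alike of the sleeve alone.

How it is judged:
By the outcome, as a careful person would: the job done as asked, in the order asked, and still so for the second after the job is handed in, with the robot touching nothing.
It also fails if it takes over 70 s, if anything falls off the work surface, if the arm or the gripper's body presses on something with over 40 N, if the wrist force passes 120 N, or if a joint passes its speed limit or range.

## Working session

There is one attempt and no reset: what is moved stays moved. The work goes in short steps, Python scripts to look and compute and a tool call to move; the robot and the scene stay as the last step left them, time stands still between calls to the robot, and variables do not carry over. Pictures are saved under pics/ and viewed, at most 10 in all, crops included, and the job is handed in when it is done.

Besides the shell and the picture viewer there is one more tool, called by a JSON object that holds its "fn" and its "kwargs", one argument or row to a line. carry_out: Moves the arm, as the interface text tells. Its arguments: {"type":"object","properties":{"commands":{"type":"array","items":{"type":"object","properties":{"tx":{"type":"number"},"ty":{"type":"number"},"tz":{"type":"number"},"roll":{"type":"number"}}}},"jaw":{"type":"number"},"force":{"type":"number"}},"required":["commands"]}

```bash
mkdir -p pics
cat > h.py <<'E'
import cv2,numpy as np
from station import ctrl
def snap(n,f=None):
    s=ctrl.state(); rgb,d=ctrl.capture(n)
    if f: cv2.imwrite('pics/'+f,rgb[:,:,::-1])
    return s,rgb,d
E
python3 - <<'E'
from h import *
a=[snap(c)[1] for c in ("scene","top")]
im=np.hstack(a)[:,:,::-1]
cv2.imwrite('pics/a.png',cv2.resize(im,(800,300),interpolation=cv2.INTER_AREA))
for c in ("scene","top"):
    for n in ("sleeve","grip","hole","stand","post_top","button","pipe_48","coupon_tee","ceramic_2"):
        for f in ('place_of','boxes_of'):
            try: r=getattr(ctrl,f)(c,n)
            except Exception as e: r=[];print(n,e)
            print(c,n,f[:3],[(np.round(x['position'],3).tolist(),round(x['p'],2)) for x in r[:4]])
print(ctrl.state())
print({c:ctrl.camera_model(c) for c in ("scene","top","wrist")})
E
```

```text
scene sleeve pla [([0.463, -0.251, 0.001], 0.81), ([0.328, -0.222, 0.003], 0.57), ([0.469, -0.043, -0.0], 0.57)]
scene sleeve box [([0.454, -0.258, 0.077], 0.76), ([0.32, -0.235, 0.079], 0.75), ([0.458, -0.059, 0.071], 0.65)]
scene grip pla [([0.471, -0.041, 0.079], 0.93), ([0.329, -0.217, 0.084], 0.89), ([0.461, -0.256, 0.083], 0.87)]
scene grip box [([0.448, -0.265, 0.073], 0.86), ([0.319, -0.232, 0.076], 0.74), ([0.458, -0.058, 0.068], 0.63)]
scene hole pla [([0.322, -0.199, 0.035], 0.83), ([0.443, -0.265, 0.03], 0.75), ([0.478, -0.058, 0.031], 0.65)]
scene hole box [([0.456, -0.056, 0.069], 0.84), ([0.315, -0.233, 0.08], 0.81), ([0.452, -0.267, 0.073], 0.8)]
scene stand pla [([0.616, -0.038, 0.0], 0.84)]
scene stand box [([0.604, -0.053, 0.016], 0.69), ([0.404, -0.136, 0.017], 0.44)]
scene post_top pla [([0.617, -0.032, 0.103], 0.97)]
scene post_top box [([0.605, -0.046, 0.008], 0.87)]
button it knows: ceramic, coupon_tee, grip, hole, pipe, post_top, seat, sleeve, stand
scene button pla []
scene button box []
scene pipe_48 pla [([0.639, 0.172, -0.002], 0.65)]
scene pipe_48 box [(
[... 2965 characters left out ...]
10886e-02, -1.30421215e-03,
        -5.12187043e-02],
       [-3.43848447e-03,  1.31189392e-01,  9.91351361e-01,
         1.37948535e+00],
       [ 0.00000000e+00,  0.00000000e+00,  0.00000000e+00,
         1.00000000e+00]])}, 'wrist': {'fx': 349.8476204553176, 'fy': 349.8476204553176, 'cx': 314.1963125279636, 'cy': 232.83834495767852, 'tool_from_camera': array([[-9.42032223e-04,  9.50577747e-01,  3.10485200e-01,
         8.03576706e-02],
       [ 9.99999290e-01,  1.12195867e-03, -4.00912485e-04,
        -5.43903988e-04],
       [-7.29450050e-04,  3.10484602e-01, -9.50578129e-01,
        -1.62919919e-01],
       [ 0.00000000e+00,  0.00000000e+00,  0.00000000e+00,
         1.00000000e+00]])}}
```

View pics/a.png

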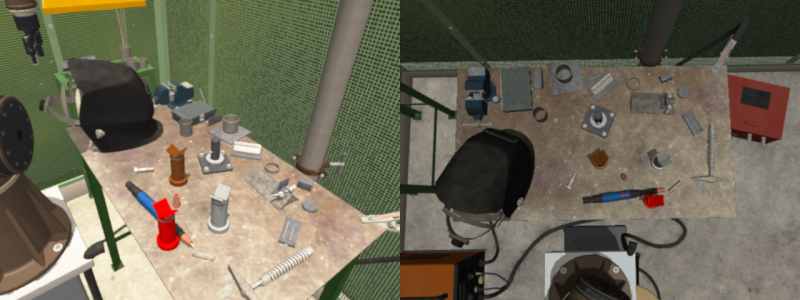

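The picture shows the steel V-head at about (435,205) in the scene half, the brown look-alike at (178,165), the red one at (168,225) and the stand at (215,160). Zooming in on the steel head and stand next.

```bash
cat >> h.py <<'E'
def proj(n,P):
    m=ctrl.camera_model(n); T=np.linalg.inv(m['pose']); c=T[:3,:3]@P+T[:3,3]
    return np.array([m['cx']+m['fx']*c[0]/-c[2], m['cy']+m['fy']*-c[1]/-c[2]])
def crop(im,c,r,s=400):
    x,y=np.int32(c); return cv2.resize(im[max(0,y-r*3//4):y+r*3//4,max(0,x-r):x+r],(s,s*3//4),interpolation=cv2.INTER_CUBIC)
E
python3 - <<'E'
from h import *
rows=[]
for n in ("scene","top"):
    _,im,d=snap(n)
    rows.append(np.hstack([crop(im,proj(n,np.array(p)),48) for p in ([.462,-.254,.065],[.613,-.04,.05])]))
cv2.imwrite('pics/b.png',np.vstack(rows)[:,:,::-1])
E
```

```text
(no output)
```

View pics/b.png

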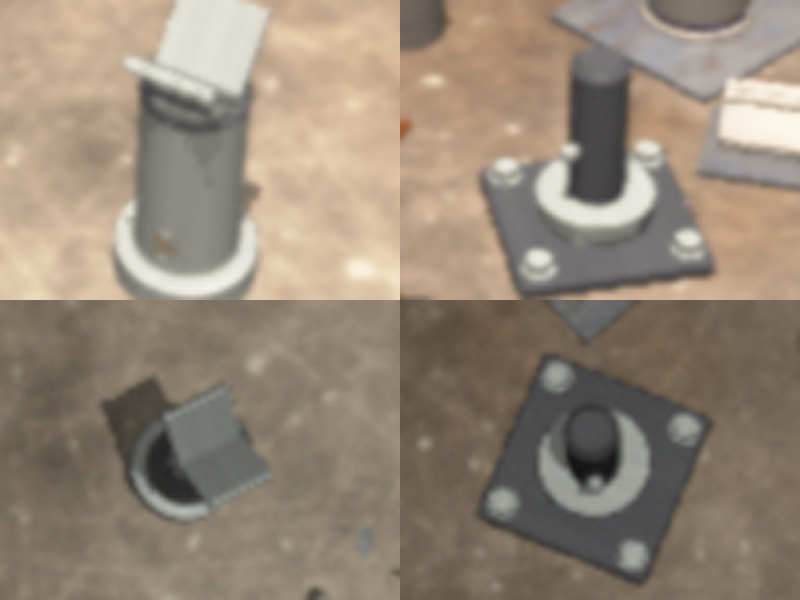

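The steel head (top-left) has its hole at (163,242) facing the camera, roughly world -x. The stand's button shows at (568,152) in the scene crop and at (595,482) in the top crop, so it faces roughly -x.

```bash
cat >> h.py <<'E'
def cloud(n,d,pose=None):
    m=ctrl.camera_model(n); T=m['pose'] if pose is None else pose
    v,u=np.mgrid[:480,:640]
    c=np.stack([(u-m['cx'])/m['fx']*d,-(v-m['cy'])/m['fy']*d,-d],-1)
    P=c@T[:3,:3].T+T[:3,3]; P[d<=0]=np.nan; return P
def circ(xy):
    A=np.c_[2*xy,np.ones(len(xy))]; s=np.linalg.lstsq(A,(xy**2).sum(1),rcond=None)[0]
    return s[:2],np.sqrt(s[2]+s[0]**2+s[1]**2)
E
python3 - <<'E'
from h import *
for n in ("scene","top"):
    _,im,d=snap(n); P=cloud(n,d).reshape(-1,3); P=P[~np.isnan(P).any(1)]
    if n=="top":
        for x0 in np.arange(.2,.9,.1):
            print(round(x0,1),[round(float(q[:,2].max()),2) if len(q:=P[(P[:,0]>x0)&(P[:,0]<x0+.1)&(P[:,1]>y0)&(P[:,1]<y0+.1)]) else None for y0 in np.arange(-.4,.7,.1)])
    for nm,c,zs in (("sleeve",(.461,-.254),(.02,.08)),("post",(.613,-.04),(.065,.1)),("posttop",(.613,-.04),(.1,.11)),("saddle",(.461,-.254),(.1,.14))):
        q=P[(np.hypot(P[:,0]-c[0],P[:,1]-c[1])<.04)&(P[:,2]>zs[0])&(P[:,2]<zs[1])]
        if len(q)<8: print(n,nm,len(q));continue
        print(n,nm,len(q),circ(q[:,:2]),q.mean(0),q[:,2].max(), cv2.minAreaRect(q[:,:2].astype(np.float32)))
# button: offset from post axis pixel at button height
for n,px in (("scene",(568,152)),("top",(595,482-300))):
    P0=np.array([.613,-.04,.05]); c=np.int32(proj(n,P0)); b=c-[48,36]+np.array([px[0]-400,px[1]])*.24
    print(n,"btn px",b)
    for a in range(120,261,20):
        t=np.radians(a); print(a,(proj(n,np.array([.613+.0225*np.cos(t),-.04+.0225*np.sin(t),.056]))-b).round(1),end=' ')
    print()
E
```

```text
scene sleeve 625 (array([ 0.45820333, -0.25129584]), np.float64(0.02044223089846924)) [ 0.44809435 -0.26354755  0.05119046] 0.07992210952860601 ((0.450708270072937, -0.260517418384552), (0.0223105289041996, 0.04184082895517349), 50.8290901184082)
scene post 218 (array([ 0.61126956, -0.03562831]), np.float64(0.013867973908799706)) [ 0.60485592 -0.04340661  0.08282665] 0.09977727671792103 ((0.6049825549125671, -0.04063147306442261), (0.019666403532028198, 0.030248984694480896), 40.48405075073242)
scene posttop 101 (array([ 0.6103099 , -0.03686241]), np.float64(0.010002475152711845)) [ 0.60979769 -0.03765816  0.10372829] 0.10646788127995566 ((0.6107925772666931, -0.036447569727897644), (0.026563646271824837, 0.025975815951824188), 51.70408630371094)
scene saddle 773 (array([ 0.45758228, -0.25222767]), np.float64(0.01898312891843003)) [ 0.46064171 -0.25185511  0.11494977] 0.1296981102037429 ((0.458283007144928, -0.2518742084503174), (0.05389311909675598, 0.0417940653860569), 26.42949867248535)
0.2 [0.01, 0.02, 0.01, 0.01, 0.01, 0.01, 0.28, 0.29, 0.22, None, -0.92]
0.3 [0.03, 0.14, 0.14, 
[... 1005 characters left out ...]
3606092  0.10497521] 0.10989376100594117 ((0.6135517358779907, -0.0360817015171051), (0.025476837530732155, 0.028310531750321388), 89.1524429321289)
top saddle 475 (array([ 0.45938232, -0.25166409]), np.float64(0.018637912468813755)) [ 0.45925345 -0.2511976   0.11821598] 0.13426725332887157 ((0.4596143066883087, -0.25200799107551575), (0.05207396671175957, 0.04228411242365837), 25.33163070678711)
scene btn px [337.32 243.48]
120 [-1.8 -4.9] 140 [-2.7 -2.7] 160 [-2.2 -0.4] 180 [-0.5  1.7] 200 [2.3 3.3] 220 [5.9 4.3] 240 [9.8 4.5] 260 [13.5  3.9] 
top btn px [317.8  196.68]
120 [-7.5 -2.3] 140 [-5.2  0.3] 160 [-2.1  2. ] 180 [1.5 2.6] 200 [5.  1.9] 220 [8.  0.1] 240 [10.3 -2.6] 260 [11.4 -5.9]
```

{"fn": "carry_out", "kwargs": {
  "commands": [
    {"tz":-4},
    {"tz":-8},
    {"tz":-12},
    {"tz":-16},
    {"tz":-19}
  ]
}}

```text
$.commands[0]: bad value
```

{"fn": "carry_out", "kwargs": {
  "commands": [
    {"tx":-3.8,"ty":-1.5},
    {"tx":-7.6,"ty":-3},
    {"tx":-11.4,"ty":-4.5},
    {"tx":-15.2,"ty":-6},
    {"tx":-19,"ty":-7.5}
  ]
}}

```text
$.commands[0]: bad value
```

{"fn": "carry_out", "kwargs": {
  "commands": [
    {"tx":-3.8,"ty":-1.5},
    {"tx":-7.6,"ty":-3},
    {"tx":-11.4,"ty":-4.5},
    {"tx":-15.2,"ty":-6},
    {"tx":-19,"ty":-7.5}
  ]
}}

```text
$.commands[0]: bad value
```

{"fn": "carry_out", "kwargs": {
  "commands": [
    {"tx":0,"ty":0,"tz":-4,"roll":0},
    {"tx":0,"ty":0,"tz":-8,"roll":0},
    {"tx":0,"ty":0,"tz":-12,"roll":0},
    {"tx":0,"ty":0,"tz":-16,"roll":0},
    {"tx":0,"ty":0,"tz":-19,"roll":0}
  ]
}}

```text
time: 2.42
tcp_pos: [0.2603, 0.5959, 0.4044]
orientation: [0.204, 0.979, 0.001, 0.0]
wrist_force: [0.8, 1.4, -0.3]
finger_gap: 0.0854
gripper_force: 0.0
```

{"fn": "carry_out", "kwargs": {
  "commands": [
    {"tx":-3.8,"ty":-1.5,"tz":0,"roll":0},
    {"tx":-7.6,"ty":-3,"tz":0,"roll":0},
    {"tx":-11.4,"ty":-4.5,"tz":0,"roll":0},
    {"tx":-15.2,"ty":-6,"tz":0,"roll":0},
    {"tx":-19,"ty":-7.5,"tz":0,"roll":0}
  ]
}}

```text
time: 2.83
tcp_pos: [0.4051, 0.4494, 0.4008]
orientation: [0.204, 0.979, 0.0, 0.0]
wrist_force: [0.0, 0.1, 0.2]
finger_gap: 0.0853
gripper_force: 0.0
```

{"fn": "carry_out", "kwargs": {
  "commands": [
    {"tx":-3.8,"ty":-1.5,"tz":0,"roll":0},
    {"tx":-7.6,"ty":-3,"tz":0,"roll":0},
    {"tx":-11.4,"ty":-4.5,"tz":0,"roll":0},
    {"tx":-15.2,"ty":-6,"tz":0,"roll":0},
    {"tx":-19,"ty":-7.5,"tz":0,"roll":0}
  ]
}}

```text
time: 3.25
tcp_pos: [0.5495, 0.3044, 0.4008]
orientation: [0.204, 0.979, 0.0, 0.0]
wrist_force: [1.2, 1.0, 0.4]
finger_gap: 0.0852
gripper_force: 0.0
```

{"fn": "carry_out", "kwargs": {
  "commands": [
    {"tx":-1.5,"ty":-3.7,"tz":0,"roll":0},
    {"tx":-3,"ty":-7.4,"tz":0,"roll":0},
    {"tx":-4.5,"ty":-11.1,"tz":0,"roll":0},
    {"tx":-6,"ty":-14.8,"tz":0,"roll":0},
    {"tx":-7.3,"ty":-18.5,"tz":0,"roll":0}
  ]
}}

```text
time: 3.67
tcp_pos: [0.5409, 0.1055, 0.4006]
orientation: [0.204, 0.979, -0.0, 0.0]
wrist_force: [1.0, -0.5, -0.0]
finger_gap: 0.0855
gripper_force: 0.0
```

{"fn": "carry_out", "kwargs": {
  "commands": [
    {"tx":-1.2,"ty":-2.8,"tz":2.5,"roll":-3},
    {"tx":-2.4,"ty":-5.6,"tz":5.5,"roll":-6},
    {"tx":-3.6,"ty":-8.4,"tz":8,"roll":-9},
    {"tx":-4.8,"ty":-11.2,"tz":10.5,"roll":-12},
    {"tx":-5.2,"ty":-12.6,"tz":14,"roll":-14}
  ]
}}

```text
time: 4.08
tcp_pos: [0.5393, -0.032, 0.261]
orientation: [0.083, 0.997, -0.0, 0.002]
wrist_force: [1.7, 1.4, 0.2]
finger_gap: 0.0852
gripper_force: 0.0
```

{"fn": "carry_out", "kwargs": {
  "commands": [
    {"tx":0,"ty":0,"tz":3,"roll":0},
    {"tx":0,"ty":0,"tz":5,"roll":0},
    {"tx":0,"ty":0,"tz":5,"roll":0}
  ]
}}

```text
time: 4.33
tcp_pos: [0.5359, -0.0292, 0.2069]
orientation: [0.084, 0.996, 0.0, -0.003]
wrist_force: [-0.8, 0.2, 0.3]
finger_gap: 0.0857
gripper_force: 0.0
```

```bash
cat >> h.py <<'E'
from scipy.spatial.transform import Rotation as R
def wpose(s):
    T=np.eye(4);T[:3,:3]=R.from_quat(s['orientation']).as_matrix();T[:3,3]=s['tcp_pos']
    return T@ctrl.camera_model('wrist')['tool_from_camera']
def xang(s): x=R.from_quat(s['orientation']).as_matrix()[:,0]; return np.degrees(np.arctan2(x[1],x[0]))
def wproj(s,P):
    m=ctrl.camera_model('wrist'); c=np.linalg.inv(wpose(s))@np.r_[P,1]
    return np.array([m['cx']+m['fx']*c[0]/-c[2], m['cy']+m['fy']*c[1]/c[2]])
E
python3 - <<'E'
from h import *
s,im,d=snap('wrist'); print(s['tcp_pos'],xang(s)); np.savez('w1.npz',im=im,d=d,T=wpose(s))
P0=np.array([.612,-.036,.056]); print(wproj(s,P0))
c=np.int32(wproj(s,P0)); print('origin',c-[60,45])
cv2.imwrite('pics/c.png',crop(im,c,60,800)[:,:,::-1])
P=cloud('wrist',d,wpose(s)).reshape(-1,3)
for nm,c,zs in (("post",(.612,-.036),(.065,.098)),("posttop",(.613,-.036),(.1,.11))):
    q=P[(np.hypot(P[:,0]-c[0],P[:,1]-c[1])<.03)&(P[:,2]>zs[0])&(P[:,2]<zs[1])]
    print(nm,len(q),circ(q[:,:2]),q.mean(0), cv2.minEnclosingCircle(q[:,:2].astype(np.float32)))
q=P[(np.hypot(P[:,0]-.612,P[:,1]+.036)<.027)&(np.hypot(P[:,0]-.612,P[:,1]+.036)>.0185)&(P[:,2]>.045)&(P[:,2]<.067)]
print('btn',len(q),q.mean(0) if len(q) else 0)
for n in('post_top','stand'): print(n,[(np.round(x['position'],4),x['p']) for x in ctrl.place_of('wrist',n)[:2]])
E
```

```text
[ 0.53585477 -0.0291589   0.20685819] 170.35063523820978
[320.60340626 285.78032183]
origin [260 240]
post 506 (array([ 0.61350667, -0.03728682]), np.float64(0.01468597571255151)) [ 0.60190109 -0.03566566  0.08210335] ((0.6124076247215271, -0.03715095296502113), 0.014957685023546219)
posttop 729 (array([ 0.61236508, -0.03712643]), np.float64(0.009871986928426942)) [ 0.6117817  -0.03705888  0.10277165] ((0.6130531430244446, -0.03707689419388771), 0.014804481528699398)
btn 39 [ 0.59188825 -0.03818917  0.05744044]
post_top [(array([ 0.6127, -0.0338,  0.1057]), 0.91)]
stand [(array([ 0.6145, -0.0376, -0.0023]), 0.88)]
```

View pics/c.png

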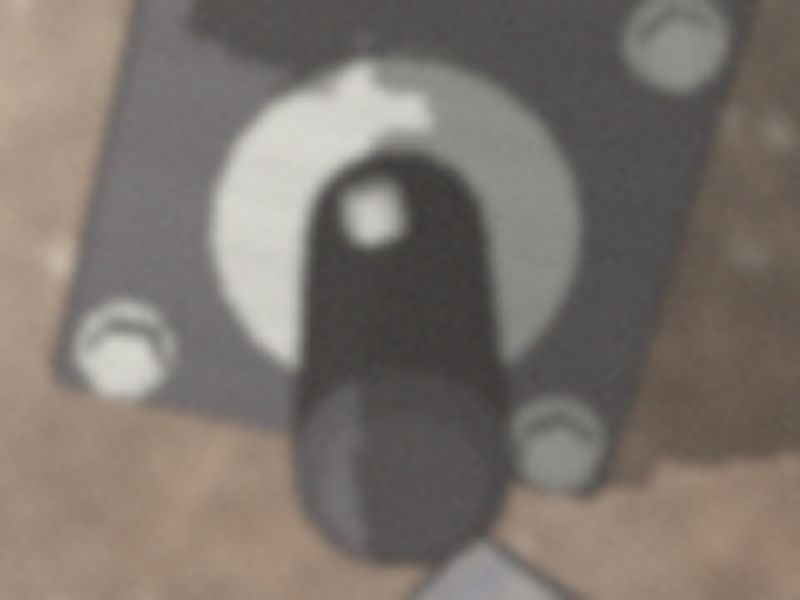

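The picture shows the post with its top at about (400,470) and the button at (372,213), a little left of the post's axis.

Run:
```python
from h import *
z=np.load('w1.npz'); T=z['T']; m=ctrl.camera_model('wrist')
def pj(P):
    c=np.linalg.inv(T)@np.r_[P,1]; return (np.array([m['cx']+m['fx']*c[0]/-c[2], m['cy']+m['fy']*c[1]/c[2]])-[260,240])*800/120
print('top ctr',pj([.613,-.037,.104]),'ax',pj([.613,-.037,.056]))
for a in range(160,221,5):
    t=np.radians(a); print(a,pj([.613+.0225*np.cos(t),-.037+.0225*np.sin(t),.056]).round(0))
```

```text
top ctr [404.3151979  480.04593869] ax [398.48899821 312.23204939]
160 [427. 175.]
165 [413. 173.]
170 [400. 173.]
175 [387. 173.]
180 [373. 175.]
185 [360. 177.]
190 [347. 181.]
195 [335. 186.]
200 [323. 191.]
205 [312. 198.]
210 [301. 205.]
215 [291. 214.]
220 [282. 223.]
```

{"fn": "carry_out", "kwargs": {
  "commands": [
    {"tx":0.7,"ty":-4,"tz":-1,"roll":-7},
    {"tx":1.3,"ty":-8,"tz":-1.3,"roll":-14},
    {"tx":2,"ty":-12,"tz":-1.3,"roll":-21},
    {"tx":2.7,"ty":-16,"tz":-1.3,"roll":-28},
    {"tx":3.3,"ty":-20,"tz":-1.3,"roll":-35}
  ]
}}

```text
time: 4.9
tcp_pos: [0.4809, -0.1998, 0.226]
orientation: [-0.187, 0.982, -0.001, 0.001]
wrist_force: [1.9, 0.1, 0.4]
finger_gap: 0.0852
gripper_force: 0.0
```

Run:
```python
from h import *
s=ctrl.state(); M=R.from_quat(s['orientation']).as_matrix()
print(s['tcp_pos'],xang(s),M.T@(np.array([.459,-.2515,.21])-s['tcp_pos'])*100)
```

```text
[ 0.48087423 -0.19983847  0.22595063] -158.40180535618086 [ 3.93944037 -3.99391555  1.59612843]
```

{"fn": "carry_out", "kwargs": {
  "commands": [
    {"tx":1.8,"ty":-2,"tz":0.5,"roll":0},
    {"tx":3.6,"ty":-4,"tz":1,"roll":0},
    {"tx":3.6,"ty":-4,"tz":1,"roll":0}
  ]
}}

```text
time: 5.15
tcp_pos: [0.4609, -0.2525, 0.215]
orientation: [-0.183, 0.983, -0.001, 0.001]
wrist_force: [0.0, 0.4, 0.4]
finger_gap: 0.0855
gripper_force: 0.0
```

```bash
cat > look.py <<'E'
from h import *
import sys
s,im,d=snap('wrist',sys.argv[1]); M=R.from_quat(s['orientation']).as_matrix()
print(s['tcp_pos'],xang(s)); P=cloud('wrist',d,wpose(s)).reshape(-1,3)
for nm,zs in (("collar",(.004,.014)),("tube",(.025,.085)),("saddle",(.1,.14))):
    q=P[(np.hypot(P[:,0]-.459,P[:,1]+.2515)<.042)&(P[:,2]>zs[0])&(P[:,2]<zs[1])]
    if len(q)>8: print(nm,len(q),circ(q[:,:2]),q[:,2].max(), cv2.minAreaRect(q[:,:2].astype(np.float32)))
for n in('grip','hole'): print(n,[(np.round(x['position'],4),x['p']) for x in ctrl.place_of('wrist',n)[:2]])
E
python3 look.py d.png
```

```text
[ 0.46086256 -0.2524856   0.21500661] -158.867703515987
collar 65 (array([ 0.45803872, -0.2537334 ]), np.float64(0.027305716127367884)) 0.013989906922090845 ((0.44514426589012146, -0.2594859302043915), (0.026847921311855316, 0.05722586810588837), 22.3831787109375)
tube 368 (array([ 0.45967488, -0.25329108]), np.float64(0.021008717051029063)) 0.08494658597329052 ((0.44618865847587585, -0.2587272524833679), (0.013552816584706306, 0.038948655128479004), 21.901901245117188)
saddle 3096 (array([ 0.45901277, -0.25382797]), np.float64(0.01867315505950598)) 0.12914609657713824 ((0.45948007702827454, -0.25336819887161255), (0.05249982327222824, 0.04290980100631714), 25.049468994140625)
grip [(array([ 0.3237, -0.2183,  0.089 ]), 0.61), (array([ 0.4684, -0.0382,  0.0876]), 0.61)]
hole [(array([ 0.4428, -0.2661,  0.0295]), 0.97), (array([ 0.4812, -0.0598,  0.0344]), 0.74)]
```

View pics/d.png

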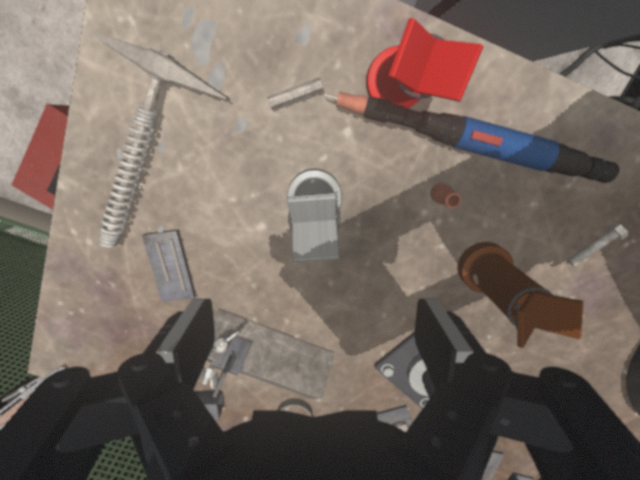

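The picture shows the steel head's saddle at (314,225) with the collar behind it at (315,187), edges leaning about 3-4° from the tool axes. The red head is at (420,70) and the brown at (520,300), both clear.

{"fn": "carry_out", "kwargs": {
  "commands": [
    {"tx":0.2,"ty":0,"tz":3,"roll":-4},
    {"tx":0.2,"ty":0,"tz":6,"roll":-4},
    {"tx":0.2,"ty":0,"tz":9,"roll":-4},
    {"tx":0.2,"ty":0,"tz":11.5,"roll":-4},
    {"tx":0.2,"ty":0,"tz":13.3,"roll":-4}
  ],
  "jaw": 1
}}

```text
time: 5.72
tcp_pos: [0.4599, -0.2479, 0.0795]
orientation: [-0.219, 0.976, 0.0, -0.0]
wrist_force: [-0.7, 0.5, -1.2]
finger_gap: 0.0854
gripper_force: 0.0
```

{"fn": "carry_out", "kwargs": {
  "commands": [
    {"tx":0,"ty":0,"tz":0,"roll":0},
    {"tx":0,"ty":0,"tz":0,"roll":0}
  ]
}}

```text
time: 5.88
tcp_pos: [0.4599, -0.2484, 0.0809]
orientation: [-0.219, 0.976, 0.0, -0.0]
wrist_force: [0.4, -1.0, 0.6]
finger_gap: 0.085
gripper_force: 0.0
```

{"fn": "carry_out", "kwargs": {
  "commands": [
    {"tx":0.24,"ty":-0.37,"tz":-0.1,"roll":0},
    {"tx":0.24,"ty":-0.37,"tz":-0.1,"roll":0},
    {"tx":0.24,"ty":-0.37,"tz":-0.1,"roll":0}
  ]
}}

```text
time: 6.13
tcp_pos: [0.4599, -0.2544, 0.0831]
orientation: [-0.218, 0.976, -0.001, 0.001]
wrist_force: [-0.4, 0.6, 0.1]
finger_gap: 0.0857
gripper_force: 0.0
```

{"fn": "carry_out", "kwargs": {
  "commands": [
    {"tx":0,"ty":0,"tz":0,"roll":0},
    {"tx":0,"ty":0,"tz":0,"roll":0},
    {"tx":0,"ty":0,"tz":0,"roll":0},
    {"tx":0,"ty":0,"tz":0,"roll":0},
    {"tx":0,"ty":0,"tz":0,"roll":0}
  ],
  "jaw": 0.35,
  "force": 50
}}

```text
time: 6.55
tcp_pos: [0.4591, -0.254, 0.0819]
orientation: [-0.218, 0.976, -0.0, 0.0]
wrist_force: [-1.2, 0.3, 7.0]
finger_gap: 0.0342
gripper_force: 49.3
```

{"fn": "carry_out", "kwargs": {
  "commands": [
    {"tx":0,"ty":0,"tz":0,"roll":0},
    {"tx":0,"ty":0,"tz":0,"roll":0},
    {"tx":0,"ty":0,"tz":0,"roll":0},
    {"tx":0,"ty":0,"tz":0,"roll":0}
  ]
}}

```text
time: 6.88
tcp_pos: [0.4591, -0.2539, 0.0819]
orientation: [-0.218, 0.976, -0.0, 0.0]
wrist_force: [-0.8, 0.1, 7.1]
finger_gap: 0.0346
gripper_force: 49.3
```

Run:
```python
from h import *
_,a,d=snap('scene');_,w,_=snap('wrist')
c=crop(a,proj('scene',np.array([.459,-.254,.08])),64,400)
cv2.imwrite('pics/e.png',np.hstack([c,cv2.resize(w,(400,300))])[:,:,::-1])
```

```text
(no output)
```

View pics/e.png

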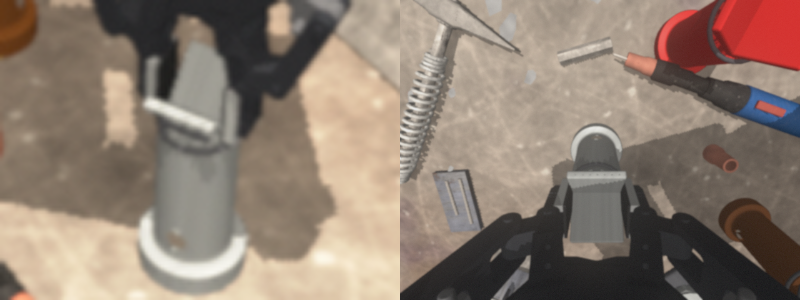

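The left half shows the pads at (152,80) and (232,115), seemingly high, at the saddle's flat sides, with the right pad's lower end at about (232,145). Measuring it in depth.

Run:
```python
from h import *
s=ctrl.state(); M=R.from_quat(s['orientation']).as_matrix()
n='scene'; _,im,d=snap(n); P=cloud(n,d); L=(P-s['tcp_pos'])@M  # tool coords
X,Y,Z=(L[...,i]*1000 for i in range(3)); W=P[...,2]*1000
for y0 in range(-40,40,4):
    k=(Y>=y0)&(Y<y0+4)&(abs(X)<30)&(W>55)&(W<150)
    h=[]
    for z0 in range(60,150,8):
        kk=k&(W>=z0)&(W<z0+8); h.append(f"{np.median(X[kk]):4.0f}/{im[kk].mean():3.0f}" if kk.sum()>1 else '   -    ')
    print(y0,h)
print(s['tcp_pos'],s['finger_gap'])
```

```text
-40 ['   -    ', '   -    ', '   -    ', '   -    ', '   -    ', '   -    ', '   -    ', '   -    ', '   -    ', '   -    ', '   -    ', '   -    ']
-36 ['   -    ', '   -    ', '   -    ', '   -    ', '   -    ', '   -    ', '   -    ', '   -    ', '   -    ', '   -    ', '   -    ', '   -    ']
-32 ['   -    ', '   -    ', '   -    ', '   -    ', '   -    ', '   -    ', '   -    ', '   -    ', '   0/ 46', '   -    ', '   8/ 45', '   8/ 46']
-28 ['   -    ', '   -    ', '   -    ', '   -    ', '   -    ', '   -    ', '   6/ 64', '   6/ 49', '   7/ 43', '   7/ 43', '  10/ 45', '  13/ 46']
-24 ['   -    ', '   -    ', '   -    ', '   -    ', '   -    ', '   8/127', '   9/106', '   8/107', '   9/104', '   8/ 94', '  13/ 74', '  13/ 51']
-20 ['   3/125', '   3/122', '   4/118', '   3/116', '   3/110', '  10/124', '  12/150', '  12/152', '  12/147', '  12/138', '  12/113', '  13/ 55']
-16 ['  11/141', '  11/141', '  10/137', '  10/132', '  11/124', '  11/103', '  11/121', '  13/132', '  22/180', '  12/120', '  11/118', '   -    ']
-12 ['  14/146', '  16/146', '  15/136', '  14/128', '  1
[... 1222 characters left out ...]
', '   2/ 71', '   5/ 58', '   4/ 66', '   2/ 47']
24 ['   -    ', '   -    ', '   -    ', '   -    ', '   -    ', '  12/132', '  12/144', '  12/110', '  11/118', '  12/121', '  13/ 63', '  14/ 42']
28 ['   -    ', '   -    ', '   -    ', '   -    ', '   -    ', '   -    ', '   8/ 74', '   8/ 66', '   8/ 69', '   8/ 70', '  13/ 63', '  14/ 45']
32 ['   -    ', '   -    ', '   -    ', '   -    ', '   -    ', '   -    ', '   8/ 79', '   8/ 70', '   8/ 70', '   8/ 70', '  12/ 88', '  13/ 75']
36 ['   -    ', '   -    ', '   -    ', '   -    ', '   -    ', '   -    ', '   -    ', '   -    ', '   -    ', '   -    ', '   8/ 66', '   8/ 55']
[ 0.45907571 -0.25392101  0.08192   ] 0.03452795943362817
```

The pads' lower ends are at z≈0.102: they hold the saddle, not the tube, about 36 mm higher than the tool data say. I'll open and measure where the tips really stand.

{"fn": "carry_out", "kwargs": {
  "commands": [
    {"tx":0,"ty":0,"tz":0,"roll":0},
    {"tx":0,"ty":0,"tz":0,"roll":0},
    {"tx":0,"ty":0,"tz":0,"roll":0},
    {"tx":0,"ty":0,"tz":0,"roll":0},
    {"tx":0,"ty":0,"tz":0,"roll":0}
  ],
  "jaw": 1
}}

```text
time: 7.45
tcp_pos: [0.4588, -0.2537, 0.0815]
orientation: [-0.218, 0.976, 0.0, -0.0]
wrist_force: [-0.9, -0.3, -0.7]
finger_gap: 0.0851
gripper_force: 0.0
```

```bash
cat > tips.py <<'E'
from h import *
s=ctrl.state(); M=R.from_quat(s['orientation']).as_matrix()
n='scene'; _,im,d=snap(n); P=cloud(n,d); L=(P-s['tcp_pos'])@M
X,Y,Z=(L[...,i]*1000 for i in range(3))
print(s['tcp_pos'],s['finger_gap'],s['wrist_force'])
for y0 in range(-64,64,4):
    k=(Y>=y0)&(Y<y0+4)&(abs(X)<42)&(P[...,2]>.02)
    h=np.sort(Z[k])[::-1]
    if len(h)>3: print(y0,'lowest',h[:3].round(0),'n',len(h), end=' | ')
    print([int((k&(Z>=z0)&(Z<z0+10)).sum()) for z0 in range(-120,40,10)])
E
python3 tips.py; python3 look.py f.png
```

```text
[ 0.45880518 -0.25368992  0.08150171] 0.08507549349287356 [-0.93782684 -0.25898371 -0.67247623]
-64 lowest [-79. -81. -82.] n 138 | [16, 16, 11, 14, 1, 0, 0, 0, 0, 0, 0, 0, 0, 0, 0, 0]
-60 lowest [-75. -75. -79.] n 112 | [14, 14, 10, 5, 3, 0, 0, 0, 0, 0, 0, 0, 0, 0, 0, 0]
-56 lowest [-45. -46. -46.] n 112 | [4, 0, 0, 19, 12, 12, 19, 9, 0, 0, 0, 0, 0, 0, 0, 0]
-52 lowest [-41. -42. -44.] n 120 | [0, 0, 0, 38, 11, 11, 13, 11, 0, 0, 0, 0, 0, 0, 0, 0]
-48 lowest [-37. -37. -38.] n 195 | [1, 0, 6, 44, 9, 16, 20, 14, 5, 0, 0, 0, 0, 0, 0, 0]
-44 lowest [-38. -39. -39.] n 878 | [0, 0, 35, 29, 7, 13, 13, 13, 5, 0, 0, 0, 0, 0, 0, 0]
-40 lowest [-49. -50. -61.] n 640 | [0, 26, 49, 19, 5, 3, 0, 2, 0, 0, 0, 0, 0, 0, 0, 0]
-36 lowest [-82. -85. -86.] n 760 | [3, 50, 13, 6, 0, 0, 0, 0, 0, 0, 0, 0, 0, 0, 0, 0]
-32 lowest [-89. -93. -94.] n 655 | [10, 25, 28, 1, 0, 0, 0, 0, 0, 0, 0, 0, 0, 0, 0, 0]
-28 lowest [-95. -95. -96.] n 579 | [23, 17, 14, 0, 0, 0, 0, 0, 0, 0, 0, 0, 0, 0, 0, 0]
-24 lowest [ -99. -100. -102.] n 525 | [30, 10, 2, 0, 0, 0, 0, 0, 0, 0, 0, 0, 0, 0, 0, 0]
-20 lowest [61. 61. 59.] n 5
[... 1987 characters left out ...]
10388, -0.25837579369544983), (0.03850527107715607, 0.055899396538734436), 30.77859878540039)
tube 1997 (array([ 0.46010433, -0.25390497]), np.float64(0.020992103499170224)) 0.08499555980579379 ((0.44764718413352966, -0.260043203830719), (0.015413286164402962, 0.0401831716299057), 26.271411895751953)
saddle 11138 (array([ 0.45387216, -0.24510397]), np.float64(0.023122195840523895)) 0.1399885249361531 ((0.4546927809715271, -0.24395810067653656), (0.05226399376988411, 0.06562373787164688), 24.943954467773438)
grip [(array([ 0.3234, -0.2212,  0.0868]), 0.94), (array([ 0.4656, -0.2532,  0.0837]), 0.85)]
hole [(array([ 0.4799, -0.0615,  0.0336]), 0.69), (array([ 0.4415, -0.2647,  0.0321]), 0.64)]
```

The whole gripper stands about 38 mm further back than the tool data (open tips at tool z ≈ -36 mm, body at about -97 mm), so I go 37 mm lower.

{"fn": "carry_out", "kwargs": {
  "commands": [
    {"tx":-0.05,"ty":0,"tz":1,"roll":0},
    {"tx":-0.05,"ty":0,"tz":2,"roll":0},
    {"tx":-0.05,"ty":0,"tz":3,"roll":0},
    {"tx":-0.05,"ty":0,"tz":3.7,"roll":0},
    {"tx":-0.05,"ty":0,"tz":3.7,"roll":0}
  ]
}}

```text
time: 8.07
tcp_pos: [0.4582, -0.2528, 0.0425]
orientation: [-0.218, 0.976, 0.001, -0.001]
wrist_force: [0.0, 0.8, -0.2]
finger_gap: 0.0855
gripper_force: 0.0
```

{"fn": "carry_out", "kwargs": {
  "commands": [
    {"tx":0,"ty":0,"tz":0,"roll":0},
    {"tx":0,"ty":0,"tz":0,"roll":0},
    {"tx":0,"ty":0,"tz":0,"roll":0},
    {"tx":0,"ty":0,"tz":0,"roll":0},
    {"tx":0,"ty":0,"tz":0,"roll":0}
  ],
  "jaw": 0.35,
  "force": 60
}}

```text
time: 8.48
tcp_pos: [0.4598, -0.2538, 0.0452]
orientation: [-0.218, 0.976, -0.0, 0.0]
wrist_force: [-1.1, -1.1, 4.9]
finger_gap: 0.0402
gripper_force: 59.8
```

```bash
python3 tips.py | head -16
```

```text
[ 0.45979705 -0.25384723  0.04523921] 0.040221842515977706 [-1.14272001 -1.12778246  4.89680444]
-64 lowest [-110. -111. -114.] n 69 | [17, 0, 0, 0, 0, 0, 0, 0, 0, 0, 0, 0, 0, 0, 0, 0]
-60 lowest [ -97. -101. -102.] n 62 | [7, 12, 1, 0, 0, 0, 0, 0, 0, 0, 0, 0, 0, 0, 0, 0]
-56 lowest [-84. -85. -88.] n 77 | [15, 15, 13, 5, 0, 0, 0, 0, 0, 0, 0, 0, 0, 0, 0, 0]
-52 lowest [-76. -78. -79.] n 82 | [14, 12, 16, 9, 4, 0, 0, 0, 0, 0, 0, 0, 0, 0, 0, 0]
-48 lowest [-68. -70. -72.] n 124 | [22, 3, 12, 12, 14, 2, 0, 0, 0, 0, 0, 0, 0, 0, 0, 0]
-44 lowest [-68. -69. -71.] n 709 | [10, 2, 3, 13, 11, 2, 0, 0, 0, 0, 0, 0, 0, 0, 0, 0]
-40 lowest [-69. -72. -73.] n 474 | [0, 0, 0, 1, 17, 1, 0, 0, 0, 0, 0, 0, 0, 0, 0, 0]
-36 lowest [-63. -66. -68.] n 654 | [2, 0, 0, 0, 23, 4, 0, 0, 0, 0, 0, 0, 0, 0, 0, 0]
-32 lowest [-34. -34. -35.] n 619 | [9, 0, 0, 0, 38, 13, 13, 25, 13, 0, 0, 0, 0, 0, 0, 0]
-28 lowest [-30. -31. -32.] n 619 | [11, 4, 28, 40, 37, 10, 8, 10, 11, 1, 0, 0, 0, 0, 0, 0]
-24 lowest [-24. -26. -27.] n 592 | [13, 18, 38, 8, 18, 10, 12, 16, 14, 9, 0, 0, 0, 0, 0, 0]
-20 lowest [24. 24. 23.] n 488 | [28, 14, 21, 6, 8, 5, 9, 9, 7, 4, 9, 17, 18, 18, 8, 0]
-16 lowest [25. 25. 25.] n 367 | [12, 10, 12, 9, 10, 6, 19, 17, 16, 16, 16, 16, 15, 15, 11, 0]
-12 lowest [25. 23. 23.] n 287 | [10, 10, 4, 8, 2, 8, 25, 16, 12, 16, 12, 15, 12, 10, 8, 0]
-8 lowest [25. 24. 23.] n 247 | [4, 2, 3, 9, 3, 12, 21, 13, 12, 14, 12, 8, 14, 11, 5, 0]
```

{"fn": "carry_out", "kwargs": {
  "commands": [
    {"tx":0,"ty":0,"tz":-2,"roll":0},
    {"tx":0,"ty":0,"tz":-5,"roll":0},
    {"tx":0,"ty":0,"tz":-8,"roll":0},
    {"tx":0,"ty":0,"tz":-11,"roll":0},
    {"tx":0,"ty":0,"tz":-13,"roll":0}
  ]
}}

```text
time: 8.95
tcp_pos: [0.4598, -0.2538, 0.1774]
orientation: [-0.218, 0.976, -0.001, 0.001]
wrist_force: [1.0, -1.0, -3.3]
finger_gap: 0.0402
gripper_force: 62.1
```

{"fn": "carry_out", "kwargs": {
  "commands": [
    {"tx":-2.5,"ty":1.4,"tz":0,"roll":0},
    {"tx":-5.5,"ty":3.1,"tz":0,"roll":-5},
    {"tx":-8.5,"ty":4.8,"tz":0,"roll":-10},
    {"tx":-11.5,"ty":6.5,"tz":0,"roll":-15},
    {"tx":-14.5,"ty":8.2,"tz":0,"roll":-20}
  ]
}}

```text
time: 9.37
tcp_pos: [0.556, -0.1161, 0.1748]
orientation: [-0.386, 0.922, -0.0, 0.0]
wrist_force: [0.7, -0.3, -3.7]
finger_gap: 0.0402
gripper_force: 62.0
```

```bash
cat > to.py <<'E'
from h import *
import sys
g=[float(v) for v in sys.argv[1:4]]
s=ctrl.state(); M=R.from_quat(s['orientation']).as_matrix()
print(s['tcp_pos'],xang(s),s['wrist_force'].round(1),'shift cm',(M.T@(np.array(g)-s['tcp_pos'])*100).round(2))
E
python3 to.py .613 -.037 .175
```

```text
[ 0.55600187 -0.11606455  0.17481977] -134.54307885522016 [ 0.7 -0.3 -3.7] shift cm [-9.63  1.48 -0.02]
```

{"fn": "carry_out", "kwargs": {
  "commands": [
    {"tx":-3,"ty":0.5,"tz":0,"roll":0},
    {"tx":-6,"ty":0.9,"tz":0,"roll":0},
    {"tx":-8.5,"ty":1.3,"tz":0,"roll":0},
    {"tx":-9.6,"ty":1.5,"tz":0,"roll":0},
    {"tx":-9.6,"ty":1.5,"tz":0,"roll":0}
  ]
}}

```text
time: 9.78
tcp_pos: [0.6135, -0.0367, 0.1744]
orientation: [-0.386, 0.923, 0.0, 0.0]
wrist_force: [-0.6, 0.3, -3.9]
finger_gap: 0.0406
gripper_force: 62.0
```

Run:
```python
from h import *
A=[]
for n in('scene','top','wrist'):
    s,im,d=snap(n); P=cloud(n,d,wpose(s) if n=='wrist' else None)
    if n=='scene': A.append(crop(im,proj(n,np.array([.613,-.037,.12])),64,400))
    if n=='wrist': A.append(cv2.resize(im,(400,300)))
    t=s['tcp_pos']; P=P.reshape(-1,3)
    for nm,z0,z1 in(("collar",.135-.003,.142),("tube",.155,.19),("post",.07,.098),("ptop",.1,.109)):
        q=P[(np.hypot(P[:,0]-.613,P[:,1]+.037)<.034)&(P[:,2]>z0)&(P[:,2]<z1)]
        if len(q)>15: print(n,nm,len(q),np.r_[circ(q[:,:2])].round(4) if 0 else (circ(q[:,:2])[0].round(4),circ(q[:,:2])[1].round(4)))
print(t,xang(s))
cv2.imwrite('pics/g.png',np.hstack(A)[:,:,::-1])
```

```text
scene collar 150 (array([ 0.6097, -0.0363]), np.float64(0.0259))
scene tube 317 (array([ 0.6113, -0.0343]), np.float64(0.0201))
scene post 169 (array([ 0.6113, -0.0356]), np.float64(0.0137))
scene ptop 106 (array([ 0.6104, -0.0372]), np.float64(0.0101))
top tube 22 (array([ 0.6109, -0.0372]), np.float64(0.0188))
wrist collar 323 (array([ 0.6121, -0.0385]), np.float64(0.0289))
wrist tube 1575 (array([ 0.6121, -0.0383]), np.float64(0.021))
wrist ptop 113 (array([ 0.6117, -0.0389]), np.float64(0.0039))
[ 0.61193203 -0.03878274  0.17435293] -134.7168228821237
```

View pics/g.png

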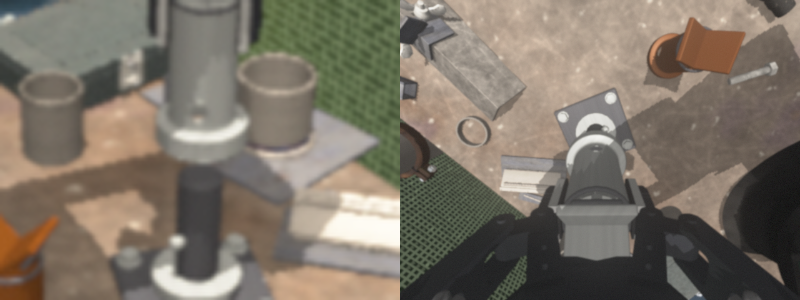

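The left half shows the head upright, hanging centred above the post with its hole at (200,112) towards the camera and the button at (178,240). Fine-tuning a millimetre or two.

```bash
python3 to.py .6132 -.0377 .16
```

```text
[ 0.61170485 -0.03931597  0.17439969] -134.7674689523477 [-0.8  0.  -3.6] shift cm [-0.22  0.01  1.44]
```

{"fn": "carry_out", "kwargs": {
  "commands": [
    {"tx":-0.2,"ty":0,"tz":0.5,"roll":0},
    {"tx":-0.2,"ty":0,"tz":1,"roll":0},
    {"tx":-0.2,"ty":0,"tz":1.4,"roll":0},
    {"tx":-0.2,"ty":0,"tz":1.4,"roll":0},
    {"tx":-0.2,"ty":0,"tz":1.4,"roll":0}
  ]
}}

```text
time: 10.35
tcp_pos: [0.6134, -0.0377, 0.1601]
orientation: [-0.384, 0.923, 0.0, -0.0]
wrist_force: [0.6, -0.7, -3.7]
finger_gap: 0.0403
gripper_force: 62.0
```

{"fn": "carry_out", "kwargs": {
  "commands": [
    {"tx":0,"ty":0,"tz":0.4,"roll":0},
    {"tx":0,"ty":0,"tz":0.8,"roll":0},
    {"tx":0,"ty":0,"tz":1.2,"roll":0},
    {"tx":0,"ty":0,"tz":1.2,"roll":0}
  ]
}}

```text
time: 10.68
tcp_pos: [0.6133, -0.0373, 0.1476]
orientation: [-0.385, 0.923, 0.0, -0.001]
wrist_force: [-0.8, 1.0, -3.2]
finger_gap: 0.0405
gripper_force: 62.0
```

{"fn": "carry_out", "kwargs": {
  "commands": [
    {"tx":0,"ty":0,"tz":0.3,"roll":0},
    {"tx":0,"ty":0,"tz":0.6,"roll":0},
    {"tx":0,"ty":0,"tz":0.8,"roll":0},
    {"tx":0,"ty":0,"tz":0.8,"roll":0}
  ]
}}

```text
time: 11.02
tcp_pos: [0.6136, -0.0373, 0.14]
orientation: [-0.385, 0.923, 0.0, -0.0]
wrist_force: [0.2, 0.2, -4.0]
finger_gap: 0.0399
gripper_force: 62.0
```

{"fn": "carry_out", "kwargs": {
  "commands": [
    {"tx":0,"ty":0,"tz":0.3,"roll":0},
    {"tx":0,"ty":0,"tz":0.6,"roll":0},
    {"tx":0,"ty":0,"tz":0.9,"roll":0},
    {"tx":0,"ty":0,"tz":1.2,"roll":0},
    {"tx":0,"ty":0,"tz":1.2,"roll":0}
  ]
}}

```text
time: 11.43
tcp_pos: [0.6135, -0.0373, 0.1278]
orientation: [-0.385, 0.923, 0.0, -0.0]
wrist_force: [-1.0, 0.1, -3.6]
finger_gap: 0.0402
gripper_force: 62.0
```

{"fn": "carry_out", "kwargs": {
  "commands": [
    {"tx":0,"ty":0,"tz":0.3,"roll":0},
    {"tx":0,"ty":0,"tz":0.6,"roll":0},
    {"tx":0,"ty":0,"tz":0.9,"roll":0},
    {"tx":0,"ty":0,"tz":1.2,"roll":0},
    {"tx":0,"ty":0,"tz":1.2,"roll":0}
  ]
}}

```text
time: 11.85
tcp_pos: [0.6135, -0.0373, 0.1159]
orientation: [-0.385, 0.923, 0.0, -0.0]
wrist_force: [-0.3, -0.4, -4.2]
finger_gap: 0.0405
gripper_force: 62.0
```

{"fn": "carry_out", "kwargs": {
  "commands": [
    {"tx":0,"ty":0,"tz":0.3,"roll":0},
    {"tx":0,"ty":0,"tz":0.6,"roll":0},
    {"tx":0,"ty":0,"tz":0.9,"roll":0},
    {"tx":0,"ty":0,"tz":1.2,"roll":0},
    {"tx":0,"ty":0,"tz":1.5,"roll":0}
  ]
}}

```text
time: 12.27
tcp_pos: [0.6139, -0.0374, 0.1012]
orientation: [-0.385, 0.923, -0.0, 0.0]
wrist_force: [0.9, -0.6, -3.8]
finger_gap: 0.0402
gripper_force: 62.0
```

{"fn": "carry_out", "kwargs": {
  "commands": [
    {"tx":0,"ty":0,"tz":0.2,"roll":0},
    {"tx":0,"ty":0,"tz":0.4,"roll":0},
    {"tx":0,"ty":0,"tz":0.6,"roll":0},
    {"tx":0,"ty":0,"tz":0.8,"roll":0},
    {"tx":0,"ty":0,"tz":1,"roll":0}
  ]
}}

```text
time: 12.68
tcp_pos: [0.6137, -0.0374, 0.0914]
orientation: [-0.385, 0.923, 0.0, -0.0]
wrist_force: [-2.6, 0.0, -1.1]
finger_gap: 0.0404
gripper_force: 62.2
```

{"fn": "carry_out", "kwargs": {
  "commands": [
    {"tx":0,"ty":0,"tz":0.2,"roll":0},
    {"tx":0,"ty":0,"tz":0.4,"roll":0},
    {"tx":0,"ty":0,"tz":0.6,"roll":0},
    {"tx":0,"ty":0,"tz":0.8,"roll":0},
    {"tx":0,"ty":0,"tz":1,"roll":0}
  ]
}}

```text
time: 13.1
tcp_pos: [0.6136, -0.0373, 0.0812]
orientation: [-0.385, 0.923, 0.0, -0.0]
wrist_force: [-4.0, -0.7, -2.1]
finger_gap: 0.0404
gripper_force: 62.1
```

{"fn": "carry_out", "kwargs": {
  "commands": [
    {"tx":0,"ty":0,"tz":0.2,"roll":0},
    {"tx":0,"ty":0,"tz":0.4,"roll":0},
    {"tx":0,"ty":0,"tz":0.6,"roll":0},
    {"tx":0,"ty":0,"tz":0.8,"roll":0},
    {"tx":0,"ty":0,"tz":0.9,"roll":0}
  ]
}}

```text
time: 13.52
tcp_pos: [0.6137, -0.0373, 0.0722]
orientation: [-0.385, 0.923, 0.0, -0.0]
wrist_force: [-4.0, 0.7, -1.9]
finger_gap: 0.0404
gripper_force: 62.1
```

{"fn": "carry_out", "kwargs": {
  "commands": [
    {"tx":0,"ty":0,"tz":0.1,"roll":0},
    {"tx":0,"ty":0,"tz":0.2,"roll":0},
    {"tx":0,"ty":0,"tz":0.2,"roll":0},
    {"tx":0,"ty":0,"tz":0.2,"roll":0}
  ]
}}

```text
time: 13.85
tcp_pos: [0.6138, -0.0374, 0.0706]
orientation: [-0.385, 0.923, -0.0, -0.0]
wrist_force: [-4.2, -0.8, -2.6]
finger_gap: 0.04
gripper_force: 62.2
```

{"fn": "carry_out", "kwargs": {
  "commands": [
    {"tx":0,"ty":0,"tz":0.05,"roll":0},
    {"tx":0,"ty":0,"tz":0.1,"roll":0},
    {"tx":0,"ty":0,"tz":0.1,"roll":0},
    {"tx":0,"ty":0,"tz":0.1,"roll":0}
  ]
}}

```text
time: 14.18
tcp_pos: [0.6139, -0.0374, 0.0698]
orientation: [-0.385, 0.923, -0.0, 0.0]
wrist_force: [-5.9, -1.1, 2.4]
finger_gap: 0.0402
gripper_force: 62.5
```

{"fn": "carry_out", "kwargs": {
  "commands": [
    {"tx":0,"ty":0,"tz":0.05,"roll":0},
    {"tx":0,"ty":0,"tz":0.1,"roll":0},
    {"tx":0,"ty":0,"tz":0.1,"roll":0},
    {"tx":0,"ty":0,"tz":0.1,"roll":0}
  ]
}}

```text
time: 14.52
tcp_pos: [0.6139, -0.0374, 0.0689]
orientation: [-0.385, 0.923, -0.0, 0.0]
wrist_force: [-5.2, -0.4, 4.7]
finger_gap: 0.0403
gripper_force: 62.7
```

{"fn": "carry_out", "kwargs": {
  "commands": [
    {"tx":0,"ty":0,"tz":0,"roll":4},
    {"tx":0,"ty":0,"tz":0,"roll":8},
    {"tx":0,"ty":0,"tz":0,"roll":12},
    {"tx":0,"ty":0,"tz":0,"roll":16},
    {"tx":0,"ty":0,"tz":0,"roll":20}
  ]
}}

```text
time: 14.93
tcp_pos: [0.6141, -0.0374, 0.069]
orientation: [-0.217, 0.976, -0.0, 0.0]
wrist_force: [-4.9, -0.3, 4.8]
finger_gap: 0.0404
gripper_force: 62.6
```

{"fn": "carry_out", "kwargs": {
  "commands": [
    {"tx":0,"ty":0,"tz":0,"roll":2},
    {"tx":0,"ty":0,"tz":0,"roll":4},
    {"tx":0,"ty":0,"tz":0,"roll":6},
    {"tx":0,"ty":0,"tz":0,"roll":8},
    {"tx":0,"ty":0,"tz":0,"roll":8}
  ]
}}

```text
time: 15.35
tcp_pos: [0.6142, -0.0373, 0.069]
orientation: [-0.149, 0.989, -0.0, 0.0]
wrist_force: [-5.5, -0.9, 4.7]
finger_gap: 0.0403
gripper_force: 62.7
```

```bash
cat > st.py <<'E'
from h import *
s=ctrl.state(); print(s['tcp_pos'].round(4),round(xang(s)%360,1),s['wrist_force'].round(2),s['wrist_torque'].round(3))
E
python3 st.py
```

```text
[ 0.6142 -0.0373  0.069 ] 197.1 [-5.46 -0.9   4.69] [0.115 0.947 0.017]
```

{"fn": "carry_out", "kwargs": {
  "commands": [
    {"tx":0,"ty":0,"tz":0,"roll":1.5},
    {"tx":0,"ty":0,"tz":0,"roll":3},
    {"tx":0,"ty":0,"tz":0,"roll":4.5},
    {"tx":0,"ty":0,"tz":0,"roll":6},
    {"tx":0,"ty":0,"tz":0,"roll":6}
  ]
}}

```text
time: 15.77
tcp_pos: [0.6141, -0.0372, 0.069]
orientation: [-0.097, 0.995, 0.0, 0.0]
wrist_force: [-4.7, 1.3, 4.8]
finger_gap: 0.0407
gripper_force: 62.7
```

```bash
python3 st.py
```

```text
[ 0.6141 -0.0372  0.069 ] 191.1 [-4.69  1.31  4.77] [ 0.425  0.966 -0.082]
```

{"fn": "carry_out", "kwargs": {
  "commands": [
    {"tx":0,"ty":0,"tz":0,"roll":1},
    {"tx":0,"ty":0,"tz":0,"roll":2},
    {"tx":0,"ty":0,"tz":0,"roll":3},
    {"tx":0,"ty":0,"tz":0,"roll":4},
    {"tx":0,"ty":0,"tz":0,"roll":4}
  ]
}}

```text
time: 16.18
tcp_pos: [0.6142, -0.0372, 0.069]
orientation: [-0.063, 0.998, 0.0, 0.0]
wrist_force: [-5.1, 1.6, 5.5]
finger_gap: 0.0403
gripper_force: 62.7
```

```bash
python3 st.py
```

```text
[ 0.6142 -0.0372  0.069 ] 187.2 [-5.06  1.63  5.54] [0.738 0.842 0.025]
```

{"fn": "carry_out", "kwargs": {
  "commands": [
    {"tx":0,"ty":0,"tz":0,"roll":0.5},
    {"tx":0,"ty":0,"tz":0,"roll":1},
    {"tx":0,"ty":0,"tz":0,"roll":1.5},
    {"tx":0,"ty":0,"tz":0,"roll":2},
    {"tx":0,"ty":0,"tz":0,"roll":2}
  ]
}}

```text
time: 16.6
tcp_pos: [0.6143, -0.0374, 0.069]
orientation: [-0.045, 0.999, -0.0, 0.0]
wrist_force: [-3.8, -0.1, 4.9]
finger_gap: 0.0406
gripper_force: 62.7
```

```bash
python3 st.py
```

```text
[ 0.6143 -0.0374  0.069 ] 185.2 [-3.82 -0.09  4.89] [0.359 0.816 0.132]
```

{"fn": "carry_out", "kwargs": {
  "commands": [
    {"tx":0,"ty":0,"tz":0,"roll":0.5},
    {"tx":0,"ty":0,"tz":0,"roll":1},
    {"tx":0,"ty":0,"tz":0,"roll":1.5},
    {"tx":0,"ty":0,"tz":0,"roll":2},
    {"tx":0,"ty":0,"tz":0,"roll":2}
  ]
}}

```text
time: 17.02
tcp_pos: [0.6143, -0.0375, 0.0689]
orientation: [-0.028, 1.0, -0.0, 0.0]
wrist_force: [-4.2, 0.2, 4.8]
finger_gap: 0.0402
gripper_force: 62.7
```

```bash
python3 st.py
```

```text
[ 0.6143 -0.0375  0.0689] 183.2 [-4.24  0.17  4.77] [0.182 0.803 0.185]
```

{"fn": "carry_out", "kwargs": {
  "commands": [
    {"tx":0,"ty":0,"tz":0,"roll":0.5},
    {"tx":0,"ty":0,"tz":0,"roll":1},
    {"tx":0,"ty":0,"tz":0,"roll":1.5},
    {"tx":0,"ty":0,"tz":0,"roll":1.5}
  ]
}}

```text
time: 17.35
tcp_pos: [0.6143, -0.0375, 0.0689]
orientation: [-0.015, 1.0, -0.0, 0.0]
wrist_force: [-5.2, -1.0, 5.5]
finger_gap: 0.0404
gripper_force: 62.7
```

```bash
python3 st.py
python3 - <<'E'
from h import *
_,a,_=snap('scene');s,w,_=snap('wrist')
P=np.array([.5935,-.037,.056])
cv2.imwrite('pics/i.png',np.hstack([crop(a,proj('scene',P),28,400),crop(w,wproj(s,P),40,400)])[:,:,::-1])
E
```

```text
[ 0.6143 -0.0375  0.0689] 181.7 [-5.2  -0.99  5.55] [0.231 0.793 0.072]
```

View pics/i.png

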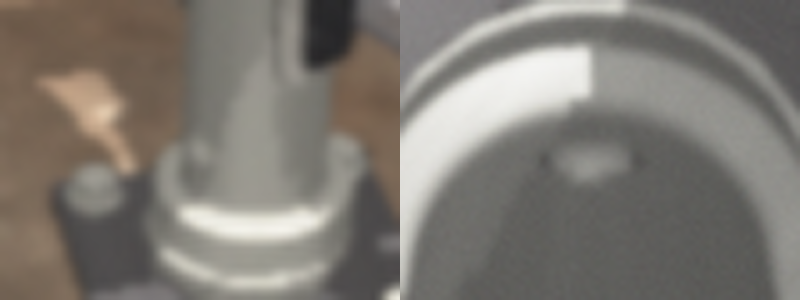

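The wrist crop (right) shows the bright button filling the hole at (592,160), with even dark gaps on both sides. I'll probe gently by turning to see whether it's locked.

{"fn": "carry_out", "kwargs": {
  "commands": [
    {"tx":0,"ty":0,"tz":0,"roll":0.5},
    {"tx":0,"ty":0,"tz":0,"roll":1},
    {"tx":0,"ty":0,"tz":0,"roll":1.5},
    {"tx":0,"ty":0,"tz":0,"roll":2},
    {"tx":0,"ty":0,"tz":0,"roll":2}
  ]
}}

```text
time: 17.87
tcp_pos: [0.6142, -0.0375, 0.0689]
orientation: [0.003, 1.0, -0.0, 0.0]
wrist_force: [-4.1, 0.9, 5.8]
finger_gap: 0.0403
gripper_force: 62.7
```

```bash
python3 st.py
```

```text
[ 0.6142 -0.0375  0.0689] 179.7 [-4.09  0.89  5.76] [0.276 0.79  0.097]
```

{"fn": "carry_out", "kwargs": {
  "commands": [
    {"tx":0,"ty":0,"tz":0,"roll":0.5},
    {"tx":0,"ty":0,"tz":0,"roll":1},
    {"tx":0,"ty":0,"tz":0,"roll":1.5},
    {"tx":0,"ty":0,"tz":0,"roll":2},
    {"tx":0,"ty":0,"tz":0,"roll":2}
  ]
}}

```text
time: 18.28
tcp_pos: [0.6143, -0.0375, 0.0689]
orientation: [0.02, 1.0, -0.0, 0.0]
wrist_force: [-4.4, 0.7, 5.1]
finger_gap: 0.0403
gripper_force: 62.7
```

```bash
python3 st.py
```

```text
[ 0.6143 -0.0375  0.0689] 177.7 [-4.38  0.72  5.08] [0.273 0.799 0.121]
```

```bash
cat > hole.py <<'E'
from h import *
import sys
s=ctrl.state(); T=wpose(s); ds=[snap('wrist') for _ in range(4)]
d=np.mean([q[2] for q in ds],0); im=np.mean([q[1] for q in ds],0).astype(np.uint8)
P=cloud('wrist',d,T); k=(P[...,2]>.062)&(P[...,2]<.085)&(np.hypot(P[...,0]-.6137,P[...,1]+.0375)<.026)
c,r=circ(P[k][:,:2]); D=P[...,:2]-c; rr=np.hypot(D[...,0],D[...,1])*1000; an=np.degrees(np.arctan2(D[...,1],D[...,0]))%360
print('axis',c.round(4),r.round(4),k.sum(),'tool x',round(xang(s)%360,1),s['wrist_torque'].round(2))
g=cv2.cvtColor(im,cv2.COLOR_RGB2GRAY)
for z in range(70,42,-3):
    row=[]
    for a in range(148,220,4):
        kk=(abs(an-a)<=2)&(abs(P[...,2]*1000-z)<=1.5)&(rr<26)&(rr>12)
        row.append(f"{np.median(rr[kk]):4.1f}/{g[kk].mean():3.0f}" if kk.sum() else '   -    ')
    print(z,*row)
if len(sys.argv)>1: cv2.imwrite('pics/'+sys.argv[1],crop(im,wproj(s,np.array([c[0]-.02,c[1],.056])),30,800)[:,:,::-1])
E
python3 hole.py j.png
```

```text
axis [ 0.6148 -0.0378] 0.0213 1233 tool x 177.7 [0.27 0.8  0.12]
70 21.3/ 90 21.3/ 91 21.3/ 93 21.4/ 93 21.3/ 93 21.4/ 94 21.4/ 95 21.3/ 95 21.4/ 97 21.4/ 97 21.4/ 96 21.4/ 94 21.4/ 95 21.3/ 94 21.3/ 97 21.4/106 21.4/109 21.2/109
67 21.4/ 92 21.3/ 92 21.3/ 93 21.4/ 93 21.4/ 93 21.3/ 94 21.3/ 97 21.4/ 98 21.5/100 21.4/ 98 21.3/ 96 21.4/ 95 21.3/ 95 21.4/ 95 21.4/ 99 21.4/106 21.4/109 21.3/110
64 21.4/ 91 21.3/ 92 21.3/ 94 21.3/ 94 21.3/ 94 21.3/ 94 21.4/ 99 21.3/116 21.4/125 21.4/105 21.4/ 97 21.3/ 94 21.3/ 95 21.4/ 95 21.4/102 21.4/108 21.4/110 21.3/110
61 21.3/ 92 21.4/ 92 21.3/ 94 21.3/ 94 21.3/ 94 21.4/ 90 21.4/105 21.4/134 21.7/139 21.6/133 21.4/116 21.3/ 97 21.3/ 98 21.3/ 99 21.4/105 21.4/108 21.4/110 21.3/110
58 21.3/ 92 21.3/ 93 21.4/ 94 21.3/ 94 21.3/ 91    -     22.1/110 23.0/120 23.3/119 23.3/117 23.0/115 21.6/108 21.4/104 21.5/105 21.4/107 21.5/108 21.5/109 21.3/110
55 21.3/ 92 21.4/ 93 21.4/ 94 21.3/ 94    -        -     23.2/ 98 23.7/101 23.7/ 98 23.7/ 98 23.6/ 99 21.9/105 21.4/104 21.3/107 21.5/108 21.5/108 21.4/110 21.4/110
52 21.4/ 92 21.4/ 93 21.4/ 94 21.3/ 94 21.3/ 91 21.6/ 90    -        -        -        -        -     21.5/104 21.3/105 21.4/107 21.4/108 21.5/109 21.4/110 21.4/110
49 21.4/ 93 21.4/ 93 21.3/ 94 21.4/ 95 21.4/ 95 21.4/ 95 21.4/ 98    -        -        -        -     21.4/103 21.2/107 21.4/108 21.4/109 21.5/110 21.4/111 21.4/111
46 21.3/ 95 21.4/ 95 21.3/ 96 21.3/ 97 21.4/ 97 21.4/ 97 21.3/ 98 21.5/100 21.5/ 98 21.5/ 99 21.5/101 21.5/108 21.4/112 21.5/112 21.4/112 21.5/115 21.4/115 21.4/115
43 21.4/101 21.5/101 21.3/103 21.4/100 21.4/ 96 21.4/104 21.4/105 21.4/105 21.5/107 21.5/106 21.5/114 21.5/122 21.6/129 21.5/123 21.5/125 21.6/133 21.5/135 21.5/129
```

View pics/j.png

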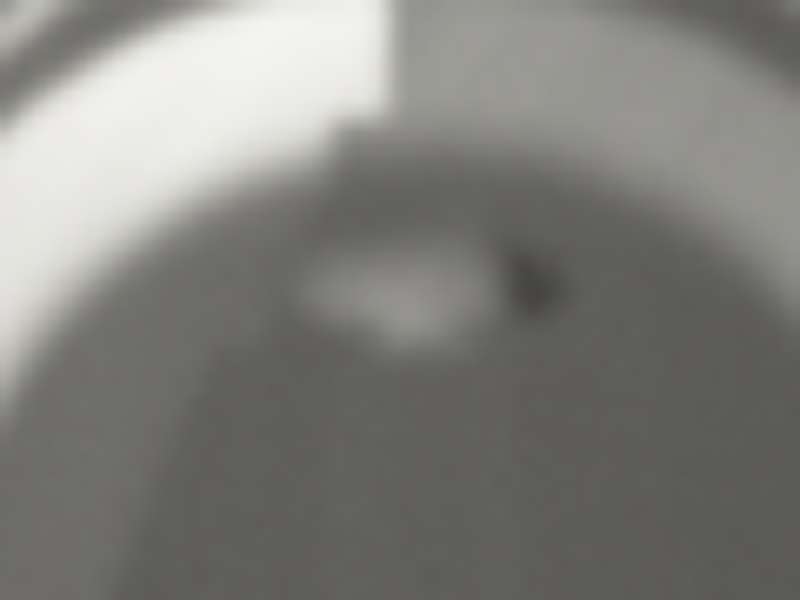

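The crop shows the button at (410,295) out through the hole, with its left edge against the hole and a gap on the right at (530,285). Depth confirms it stands about 2.3 mm proud of the tube. I'll ease back 2.5°, relax the press and side force, then release.

{"fn": "carry_out", "kwargs": {
  "commands": [
    {"tx":0.05,"ty":0,"tz":0,"roll":-1},
    {"tx":0.1,"ty":0,"tz":0,"roll":-2.5},
    {"tx":0.1,"ty":0,"tz":-0.03,"roll":-2.5},
    {"tx":0.1,"ty":0,"tz":-0.05,"roll":-2.5},
    {"tx":0.1,"ty":0,"tz":-0.05,"roll":-2.5}
  ]
}}

```text
time: 18.9
tcp_pos: [0.6138, -0.0373, 0.0694]
orientation: [-0.002, 1.0, -0.0, 0.001]
wrist_force: [1.8, 1.8, 3.5]
finger_gap: 0.0403
gripper_force: 62.5
```

```bash
python3 st.py
```

```text
[ 0.6138 -0.0373  0.0694] 180.2 [1.82 1.84 3.47] [ 0.571 -0.434 -0.066]
```

{"fn": "carry_out", "kwargs": {
  "commands": [
    {"tx":0,"ty":0,"tz":0,"roll":0},
    {"tx":0,"ty":0,"tz":0,"roll":0},
    {"tx":0,"ty":0,"tz":0,"roll":0},
    {"tx":0,"ty":0,"tz":0,"roll":0},
    {"tx":0,"ty":0,"tz":0,"roll":0}
  ],
  "jaw": 1,
  "force": 20
}}

```text
time: 19.32
tcp_pos: [0.6128, -0.0374, 0.0689]
orientation: [-0.002, 1.0, -0.0, -0.0]
wrist_force: [0.3, -0.8, 0.4]
finger_gap: 0.0857
gripper_force: 0.0
```

{"fn": "carry_out", "kwargs": {
  "commands": [
    {"tx":0,"ty":0,"tz":-1,"roll":0},
    {"tx":0,"ty":0,"tz":-2.5,"roll":0},
    {"tx":0,"ty":0,"tz":-5,"roll":0},
    {"tx":0,"ty":0,"tz":-8,"roll":0},
    {"tx":0,"ty":0,"tz":-11,"roll":0}
  ]
}}

```text
time: 19.73
tcp_pos: [0.6124, -0.0373, 0.1807]
orientation: [-0.002, 1.0, 0.0, -0.0]
wrist_force: [0.6, -0.3, -0.7]
finger_gap: 0.0852
gripper_force: 0.0
```

{"fn": "carry_out", "kwargs": {
  "commands": [
    {"tx":1.5,"ty":0,"tz":-2,"roll":0},
    {"tx":3,"ty":0,"tz":-3,"roll":0},
    {"tx":4,"ty":0,"tz":-3,"roll":0},
    {"tx":4,"ty":0,"tz":-3,"roll":0},
    {"tx":4,"ty":0,"tz":-3,"roll":0}
  ]
}}

```text
time: 20.15
tcp_pos: [0.5726, -0.0375, 0.209]
orientation: [-0.002, 1.0, 0.0, -0.0]
wrist_force: [0.7, 0.4, -0.4]
finger_gap: 0.0856
gripper_force: 0.0
```

```bash
python3 st.py; python3 hole.py
python3 - <<'E'
from h import *
_,a,_=snap('scene');_,t,_=snap('top')
cv2.imwrite('pics/k.png',np.hstack([crop(a,proj('scene',np.array([.61,-.04,.07])),80,400),crop(t,proj('top',np.array([.55,-.1,.07])),150,400)])[:,:,::-1])
E
```

```text
[ 0.5726 -0.0375  0.209 ] 180.2 [ 0.71  0.44 -0.38] [ 0.023 -0.033  0.024]
axis [ 0.6139 -0.0376] 0.021 337 tool x 180.2 [ 0.02 -0.03  0.02]
70 21.0/ 86 21.2/ 85 21.0/ 86 20.9/ 88 21.1/ 86 21.1/ 88 20.9/ 89 20.9/ 94 20.9/ 96 21.2/ 98    -     20.9/ 90 21.0/ 88 20.8/ 88 21.0/ 88 21.1/ 88 21.0/ 89 21.0/ 88
67 21.0/ 87 21.0/ 86 20.9/ 87 20.9/ 88 21.0/ 88    -     21.0/ 92 21.0/102 21.0/115 21.0/120 20.8/103 21.0/ 96 21.0/ 90 21.0/ 89    -     20.9/ 89 21.0/ 88 21.0/ 88
64 21.1/ 86 21.0/ 87 20.8/ 88 20.8/ 88 20.8/ 88 20.8/ 89 21.0/ 96 21.0/117 21.1/139 20.9/149 21.2/139 21.0/112 20.9/ 94 20.8/ 90 21.0/ 92 20.9/ 91    -     20.8/ 89
61 21.0/ 86 20.9/ 86 21.0/ 87 20.9/ 88 20.8/ 88 20.8/ 87    -     21.3/146 21.7/158 21.3/166 20.8/162 21.0/110 20.9/ 98 21.0/ 94 21.1/ 94 21.0/ 94 20.8/ 90 21.1/ 89
58    -     20.9/ 87 21.0/ 87 20.9/ 89 20.9/ 85    -     21.4/109 22.4/130 23.4/127 23.2/141 22.6/137 21.3/130 20.8/104 20.8/ 94 21.0/ 95    -     20.8/ 94 21.1/ 90
55 20.9/ 88 21.0/ 87 21.0/ 88 20.9/ 88 21.1/ 86    -     21.9/ 98 23.3/110 23.2/112 23.3/112    -     22.1/117 20.9/104 20.8/ 98 20.9/ 96 21.0/ 98 21.0/ 96 21.0/ 91
52    -     21.0/ 88 21.0/ 88 20.9/ 90 21.0/ 91 21.0/ 93    -        -        -        -     22.7/110    -     20.8/104    -     20.9/100    -     21.0/ 98 21.0/ 93
49 20.9/ 90 21.1/ 90 20.9/ 92 20.9/ 98 20.9/ 99 20.8/ 96 21.0/108    -        -        -        -     20.8/110 21.1/107 20.6/101 20.9/105 21.0/103 20.9/104 21.0/ 98
46 20.9/ 98 21.1/ 94 21.2/102 21.0/114 20.7/117 20.9/106    -     21.0/128 20.9/127 20.9/127    -     20.9/114 20.9/122 20.9/120 21.0/120 20.9/113 21.0/122 20.9/104
43 21.5/116 21.4/115 21.5/128 21.7/158 21.8/171 21.5/165 21.5/166 21.8/186 21.6/181 21.5/177 21.2/148 21.6/170 21.5/168 23.0/199 21.1/147 22.0/180 21.3/153 21.3/129
```

View pics/k.png

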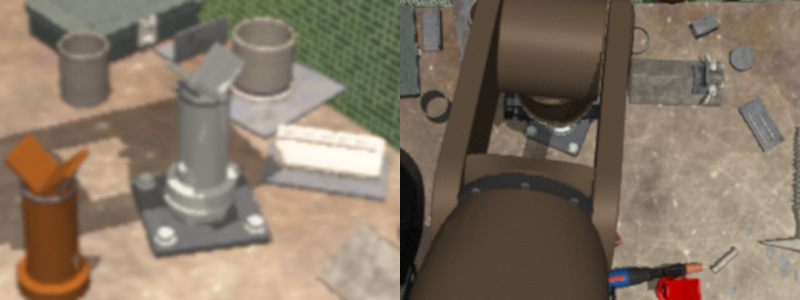

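The left half shows the head upright on the stand at (205,130). The button still stands about 2.3 mm proud through the hole, the gripper is clear, and the bystanders are in place.

```bash
python3 -c "
from station import ctrl
print(ctrl.sign_off())"
```

```text
the job is handed in; nothing more can be done
None
```

The V-head is locked on the stand and upright, with the button out through the hole after release; the first grasp closed on the saddle, so I regripped the tube, and the job is handed in.

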